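Stand the toppled test tiles back up on the kiln shelf

ROBOT

A 6-joint arm with a two-finger parallel gripper is mounted at the origin on the work surface. World frame = base frame: x ahead of the robot, y to its left, z up, the work surface at z = 0. Lengths are in m, angles in rad, forces in N, time in s.
With the tool pointing down it reaches from about 0.325 to 0.85 m from the base axis. Payload 4.4 kg.
Tool frame: the origin (TCP) lies on the mounting face of the last link; the fingertips stand 199 mm ahead of it and the grasp point (between the pads) lies 180 mm ahead of it; z points along the fingers, y is the line along which they close (so a half turn about z gives the same grasp; the last joint's range is limited). The gripper opens to 94 mm and grips with 3 to 60 N. Pads are 16 mm wide; open, the fingers measure 119 mm over their backs; the gripper's body (75 mm by 177 mm) begins 78 mm behind the grasp point.
Start: joints at [1.151, 0.207, 1.542, -0, 1.393, -0.15], TCP at [0.153, 0.554, 0.405] pointing down, gripper open.
Joint ranges: [-2.73, 2.73], [-0.86, 2.22], [0.23, 2.46], [-1.11, 4.25], [0.08, 2.63], [-2.82, 2.82]. Speed limits (rad/s): [2.79, 2.79, 3.14, 3.14, 3.14, 3.14].

INTERFACE

Orientations are given as a unit quaternion [w, x, y, z].
In Python, from cell import sensors, cams, robot, finder gives the robot as it stands.
- The arm moves only by the shell command python3 -m inch 'ROWS' [OPENING] [FORCE]. ROWS is JSON, a list that holds one entry, the list of rows, each a list of 6 numbers: the shift along the tool's x, y, z in cm, then the turn, a rotation vector about the tool's x, y, z in rad. A call has 1 to 5 rows; each row shifts and turns the commanded pose from where the row before left it, along the tool's axes as they then stand; what a row does not reach is not made up. A row lasts 1/12 s, in which the tool goes at most 41.7 mm and 7.16 degrees, less where a joint would pass 70% of its speed; a pose out of reach is approached as far as the arm can. A call with a gripper value outside its range is refused whole. OPENING is the opening, from 0 (shut) to 1 (fully open), set as the call begins (- or left out, the last holds). The fingers move at their own pace and stop on an object; FORCE is the grip in N (left out, the last holds). Time passes only in rows, so rows that do not move let the fingers close. It gives the time, the measured TCP pose, the force, the opening and the grip force at its end, in the units of the state.
- sensors.get_state(): the state, without advancing time (a new reading comes with each control period).
- cams.get_image(name): name is "side" or "top" or "wrist"; returns the picture (384x512x3 uint8, blue, green, red); there is no depth.
- cams.get_calibration(name): a dict with "camera_matrix" (3x3 intrinsics, pixels), "T" (4x4, takes a point from camera to world coordinates). Camera axes: x right, y down, z forward; pixel columns grow to the right and rows downward; lengths in m; the calibration is good to about 2 mm. A picture is of the moment at which its call begins: read the wrist's pose just before it. get_calibration takes no time and is no camera call; for the wrist camera it gives the pose at the moment of the call.
- robot.close_job(): hands the job in; it is judged then, once.
Trained networks look in the newest picture that a camera, given by its name, has taken for a name from the list of things; names that differ only in an ending like _2 or _b are one class to them, and where a whole thing is asked for, a point or a joint stands for the part that bears it (a point fixed in the world has none). Each returns a list of dicts, best first, with "p" (0 to 1); they miss things now and then, are a little off and sometimes report something else, mostly with a low value. They report only what shows in the picture. A call takes as long as a camera call. They do not tell look-alikes from the thing itself.
- finder.recognise(camera, name): "centre" ([x, y, z] in m, in world coordinates, good to about 4 mm: the middle of the surface that is visible of it).
- finder.cut_out(camera, name): "region" (384x512 bool, what is visible of it).
- finder.place_of(camera, name): "centre" ([x, y, z] in m, in world coordinates, good to about 4 mm: a listed point, or the origin of a listed thing).
The state is a dict: "time": time; "q": joint angles; "qvel": joint speeds; "effort": joint torques, N m; "position": TCP position; "tool_rot": TCP orientation; "force": force on the tool from outside, world axes, zero at the start; "ft_torque": the same for the moment, N m; "width": opening from 0.0 (shut) to 1.0 (fully open); "finger_force": force on a finger pad.
Only numpy, scipy, OpenCV 4.12 (cv2) and the standard library are available. Lean on these libraries where they do the work, as an engineer would, in place of code of your own. Each camera call takes 0.05 s, during which the arm holds its last target. There are 200 camera calls.

TASK

Two of the four L-shaped test tiles on the kiln shelf have toppled onto their backs. With a fingertip, push each of them over by its upturned foot until it stands on its foot again, in its own place in the row and facing the same way as the others; their glaze is raw, so push slowly and lightly, without knocking them over at a blow, and never pinch or pick them up. Leave the two standing tiles and everything else as they are.

Things in the scene. Friction and masses are not known exactly. Their poses are not given: they have to be found in the camera images.
- kiln_shelf: pale flat kiln shelf, 300 (its x) by 500 (its y) mm, fixed on bearers; its flat, gritty top (dry clay slides badly on it) is 30 mm above the table. Origin: under its centre at table height; z up. The row of four test tiles stands along its y axis, about 100 mm from tile to tile, facing along its x axis (away from the robot).
- tile_a: L-shaped clay test tile, 8 mm thick, 50 mm wide (y): plate 100 mm tall, foot 75 mm from back of plate to toe; 125 g, loose. Origin: heel, mid of the outer corner edge (back of plate, underside of foot). x: heel to toe; z: heel up the plate. TOPPLED at the start: plate flat on the shelf, pointing towards the robot (z level), foot sticking up at its far end (x up).
- tile_b: L-shaped clay test tile, 8 mm thick, 50 mm wide (y): plate 100 mm tall, foot 75 mm from back of plate to toe; 125 g, loose. Origin: heel, mid of the outer corner edge (back of plate, underside of foot). x: heel to toe; z: heel up the plate. TOPPLED at the start: plate flat on the shelf, pointing towards the robot (z level), foot sticking up at its far end (x up).
- tile_a_toe (a point): mid toe edge of tile_a (underside of the foot, 75 mm from the heel): 75 mm above the shelf at first. A slow push near it, from the plate's side and away from the plate (minus tile z), rolls the tile over its heel edge. Follow the foot forward and down: it balances at about 60 degrees (toe 38 mm high), then drops onto its foot; left sooner it falls back. Pushed low it slides.
- tile_b_toe (a point): mid toe edge of tile_b (underside of the foot, 75 mm from the heel): 75 mm above the shelf at first. A slow push near it, from the plate's side and away from the plate (minus tile z), rolls the tile over its heel edge. Follow the foot forward and down: it balances at about 60 degrees (toe 38 mm high), then drops onto its foot; left sooner it falls back. Pushed low it slides.
- tile_c: L-shaped clay test tile, 8 mm thick, 50 mm wide (y): plate 100 mm tall, foot 75 mm from back of plate to toe; 125 g, loose. Origin: heel, mid of the outer corner edge (back of plate, underside of foot). x: heel to toe; z: heel up the plate. Standing upright at the start, x pointing away from the robot. Leave it alone.
- tile_d: L-shaped clay test tile, 8 mm thick, 50 mm wide (y): plate 100 mm tall, foot 75 mm from back of plate to toe; 125 g, loose. Origin: heel, mid of the outer corner edge (back of plate, underside of foot). x: heel to toe; z: heel up the plate. Standing upright at the start, x pointing away from the robot. Leave it alone.
- post_left: kiln post: pale square block 38 x 38 x 75 mm high, loose, standing on the kiln shelf; bystander. Origin: centre of its underside.
- post_right: kiln post: pale square block 38 x 38 x 75 mm high, loose, standing on the kiln shelf; bystander. Origin: centre of its underside.
- post_back: kiln post: pale square block 38 x 38 x 75 mm high, loose, standing on the kiln shelf; bystander. Origin: centre of its underside.
- cone_pat: strip of clay 26 x 80 x 14 mm high with three slim cones standing in it, 70 mm high in all, loose on the far part of the kiln shelf; bystander. Origin: centre of its underside.
- cup_left: small brown clay cup, 50 mm across and 46 mm high, loose, standing on the table; bystander. Origin: centre of its underside.
- cup_right: small brown clay cup, 50 mm across and 46 mm high, loose, standing on the table; bystander. Origin: centre of its underside.
Things that resemble listed ones, but are neither listed nor needed, are in the scene too. What is shaped like the tile_b but turquoise is not meant.

How it is judged:
By the outcome, as a careful person would: the job done as asked, in the order asked, and still so for the second after the job is handed in, with the robot touching nothing.
It also fails if it takes over 64 s, if anything falls off the work surface, if the arm or the gripper's body presses on something with over 40 N, if the wrist force passes 120 N, or if a joint passes its speed limit or range.

## Working session

There is one attempt and no reset: what is moved stays moved. The work goes in short steps, Python scripts to look and compute and a shell command to move; the robot and the scene stay as the last step left them, time stands still between calls to the robot, and variables do not carry over. Pictures are saved under pics/ and viewed, at most 10 in all, crops included, and the job is handed in when it is done.

```bash
mkdir -p pics; ls; python3 - <<'E'
from cell import sensors,cams,robot,finder
import cv2,numpy as np
for c in("top","side"):
    im=cams.get_image(c); cv2.imwrite(f"pics/{c}0.png",im)
    for n in ("tile_a","tile_a_toe","kiln_shelf"):
        for r in finder.place_of(c,n)[:6]: print(c,n,round(r["p"],2),np.round(r["centre"],3), end=' ')
        print()
s=sensors.get_state();print(s["time"],s["position"],s["tool_rot"],s["width"])
for c in("top","side"):
    k=cams.get_calibration(c);print(k["camera_matrix"].tolist(),np.round(k["T"],3).tolist())
E
```

```text
pics
top tile_a 0.83 [ 0.51  -0.096  0.034] top tile_a 0.83 [ 0.505 -0.192  0.034] top tile_a 0.69 [0.294 0.225 0.004] top tile_a 0.67 [0.549 0.34  0.001] top tile_a 0.67 [0.311 0.489 0.003] top tile_a 0.6 [0.513 0.108 0.033] 
top tile_a_toe 0.72 [0.522 0.015 0.108] 
top kiln_shelf 0.74 [ 0.518 -0.038 -0.002] top kiln_shelf 0.22 [0.523 0.014 0.03 ] 
side tile_a 0.91 [ 0.308  0.49  -0.002] side tile_a 0.83 [0.521 0.015 0.029] side tile_a 0.82 [ 0.545  0.336 -0.001] side tile_a 0.79 [ 0.293  0.233 -0.001] side tile_a 0.59 [ 0.428  0.318 -0.003] side tile_a 0.58 [0.512 0.108 0.026] 
side tile_a_toe 0.56 [0.52  0.015 0.106] 
side kiln_shelf 0.96 [ 0.515 -0.033  0.002] side kiln_shelf 0.71 [ 0.644 -0.129  0.029] 
0.4 [0.15324683 0.55417025 0.40448179] [-4.85823387e-05  1.34474101e-01  9.90917095e-01 -1.59284530e-04] 0.9997754283038245
[[475.3354110254857, 0.0, 251.3380303818399], [0.0, 475.3354110254857, 191.23545912431177], [0.0, 0.0, 1.0]] [[-0.006, -0.984, 0.176, 0.238], [-1.0, 0.003, -0.018, 0.03], [0.017, -0.176, -0.984, 1.46], [0.0, 0.0, 0.0, 1.0]]
[[420.7537191624287, 0.0, 250.49115209558911], [0.0, 420.7537191624287, 191.7720780445713], [0.0, 0.0, 1.0]] [[0.916, -0.2, 0.347, 0.077], [-0.399, -0.509, 0.762, -0.927], [0.024, -0.837, -0.546, 0.773], [0.0, 0.0, 0.0, 1.0]]
```

View pics/top0.png

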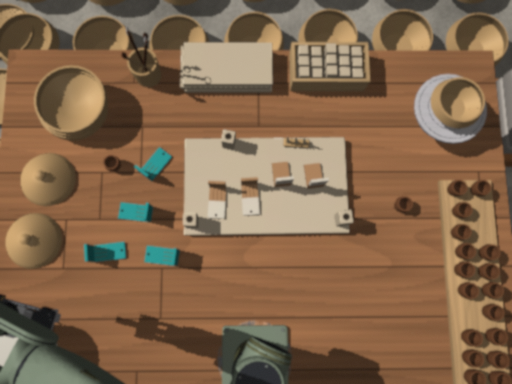

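View pics/side0.png

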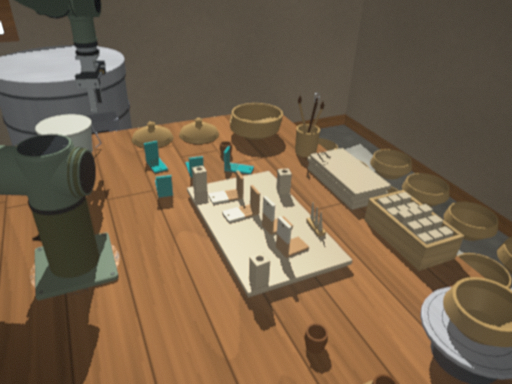

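Candidates for the toppled tiles, by top-view pixel:
- **Pale, lying on the shelf:** (217,197) and (250,195). They're in the row with their feet up, so these are the two to right.
- **Turquoise, on the table:** (155,162), (135,211), (105,251) and (161,256). The task excludes these.
- **Pale, standing:** (282,175) and (316,175). These stay as they are.

Next I'll check this choice in a close crop while the arm moves over the shelf.

```bash
python3 -m inch '[[[0,0,0,0,0,-0.09],[0,0,0,0,0,-0.09],[0,0,0,0,0,-0.09],[-1.9,-3.5,0,0,0,0],[-1.9,-3.5,0,0,0,0]]]' 0 10
python3 -m inch '[[[-1.9,-3.5,0,0,0,0],[-1.9,-3.5,0,0,0,0],[-1.9,-3.5,0,0,0,0],[-1.9,-3.5,0,0,0,0],[-1.9,-3.5,0,0,0,0]]]'
python3 -m inch '[[[-1.9,-3.5,0,0,0,0],[-1.9,-3.5,0,0,0,0],[-1.9,-3.5,0,0,0,0],[-1.9,-3.5,0,0,0,0],[-1.9,-3.5,0,0,0,0]]]'
python3 -m inch '[[[-1.9,-3.5,0,0,0,0],[-1.9,-3.5,0,0,0,0],[0,0,0,0,0,0],[0,0,0,0,0,0]]]'
cat > h.py <<'E'
from cell import sensors,cams,robot,finder
import cv2,numpy as np
from scipy.spatial.transform import Rotation as Ro
np.set_printoptions(precision=4,suppress=True)
def ray(c,uv,z):
    k=cams.get_calibration(c);T=np.array(k["T"]);d=T[:3,:3]@np.linalg.inv(k["camera_matrix"])@[*uv,1]
    return T[:3,3]+d*(z-T[2,3])/d[2]
def pose():
    s=sensors.get_state();w,x,y,z=s["tool_rot"];return s,Ro.from_quat([x,y,z,w]).as_matrix()
def rep(c,names):
    for n in names:
        for r in finder.place_of(c,n)[:5]: print(c,n,round(r["p"],2),np.array(r["centre"]))
E
python3 - <<'E'
from h import *
s,R=pose();print(s["time"],s["position"],R)
im=cams.get_image("wrist");cv2.imwrite("pics/w1.png",im);rep("wrist",("tile_a","tile_a_toe","kiln_shelf"))
k=cams.get_calibration("wrist");print(np.array(k["T"]),k["camera_matrix"])
im=cams.get_image("top");cv2.imwrite("pics/t1.png",cv2.resize(im[125:250,170:365],None,fx=4,fy=4,interpolation=cv2.INTER_CUBIC));rep("top",["tile_a_toe","kiln_shelf"])
E
```

```text
time: 0.82
position: [0.191, 0.4843, 0.4043]
tool_rot: [0.0, -0.002, 1.0, -0.0]
force: [-0.3, 0.0, -0.2]
width: 0.681
finger_force: 0.0
time: 1.23
position: [0.2866, 0.3075, 0.4049]
tool_rot: [0.0, -0.0, 1.0, 0.0]
force: [0.4, 0.6, 0.2]
width: 0.328
finger_force: 0.0
time: 1.65
position: [0.3817, 0.1324, 0.4051]
tool_rot: [0.001, -0.0, 1.0, 0.0]
force: [0.5, 0.9, -0.4]
width: 0.008
finger_force: 0.0
time: 1.98
position: [0.42, 0.0625, 0.4048]
tool_rot: [-0.0, 0.002, 1.0, 0.0]
force: [0.6, 0.7, -0.2]
width: 0.008
finger_force: 0.0
1.9833 [0.42   0.0625 0.4048] [[-1.      0.0047 -0.0001]
 [ 0.0047  1.      0.0004]
 [ 0.0001  0.0004 -1.    ]]
wrist tile_a 0.98 [0.5211 0.013  0.0281]
wrist tile_a 0.97 [ 0.5055 -0.1896  0.0318]
wrist tile_a 0.87 [ 0.5094 -0.0887  0.0302]
wrist tile_a 0.86 [0.5461 0.3407 0.0014]
wrist tile_a 0.79 [0.508  0.1101 0.0267]
wrist tile_a_toe 0.74 [0.397  0.1849 0.0246]
wrist kiln_shelf 0.69 [ 0.518  -0.0338  0.0007]
wrist kiln_shelf 0.65 [ 0.5065 -0.0865  0.0316]
[[-0.0031  0.9678  0.2515  0.3453]
 [ 1.      0.0029  0.001   0.0645]
 [ 0.0002  0.2515 -0.9679  0.3835]
 [ 0.      0.      0.      1.    ]] [[341.4086   0.     255.0578]
 [  0.     341.4086 192.1365]
 [  0.       0.       1.    ]]
top kiln_shelf 0.97 [ 0.5137 -0.0321 -0.0009]
top kiln_shelf 0.37 [0.4007 0.1829 0.0265]
```

View pics/w1.png

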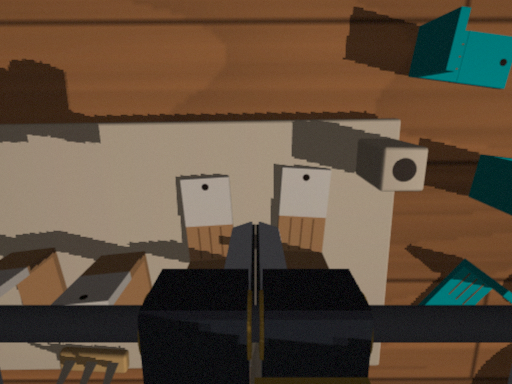

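View pics/t1.png

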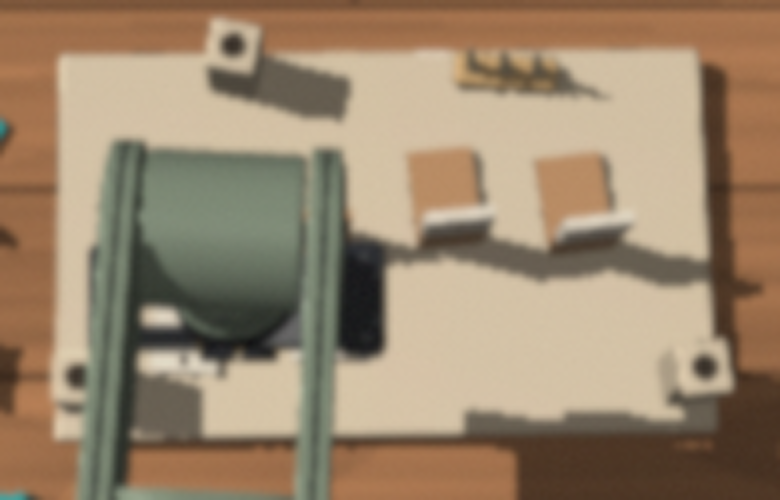

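The wrist picture confirms the choice. The two pale toppled tiles have their plate ends towards the robot at about (205,178) and (306,168), and the turquoise ones are off the shelf. In the top crop, the standing tiles are at (450,200) and (585,205).

```bash
python3 - <<'E'
from h import *
for uv in [(181,178),(229,176),(282,167),(330,169)]: print(uv, ray("wrist",uv,.038))
for uv in [(0,124),(398,121),(380,368)]: print("shelf",uv, ray("wrist",uv,.030))
# toe edges in first top view, z=.105, sub-pixel crop
im=cv2.imread("pics/top0.png");cv2.imwrite("pics/t0c.png",cv2.resize(im[165:225,195:275],None,fx=10,fy=10,interpolation=cv2.INTER_CUBIC))
E
```

```text
(181, 178) [ 0.4205 -0.0119  0.038 ]
(229, 176) [0.4182 0.0378 0.038 ]
(282, 167) [0.4086 0.0923 0.038 ]
(330, 169) [0.4105 0.1417 0.038 ]
shelf (0, 124) [ 0.3667 -0.1949  0.03  ]
shelf (398, 121) [0.3623 0.2096 0.03  ]
shelf (380, 368) [0.6615 0.22   0.03  ]
```

View pics/t0c.png

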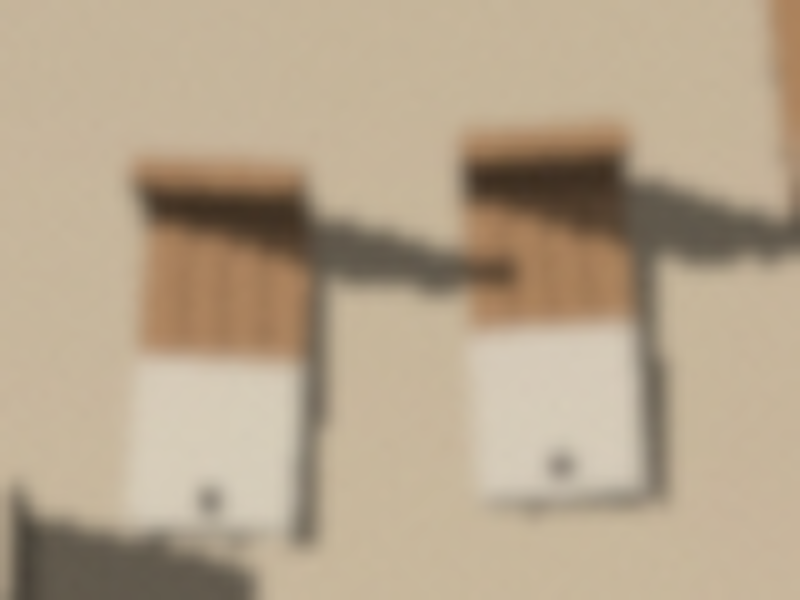

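Tile R has its heel at about (0.519, 0.017) with yaw +2.7°. Tile L has its heel at about (0.509, 0.113) with yaw −2.2°. Both agree with the finder. I'll start with R.

```bash
python3 -m inch '[[[-3.25,-2.3,0,0,0,0],[-3.25,-2.3,0,0,0,-0.05],[0,0,3.5,0,0,0],[0,0,3.5,0,0,0],[0,0,2.5,0,0,0]]]' | head -3
python3 -m inch '[[[0,0,1.6,0,0,0],[0,0,0,0,0,0],[0,0,0,0,0,0]]]'
python3 - <<'E'
from h import *
s,R=pose();print(s["time"],s["position"],R[:,0])
im=cams.get_image("side");cv2.imwrite("pics/s2.png",cv2.resize(im[140:300,180:360],None,fx=3.6,fy=3.6,interpolation=cv2.INTER_CUBIC))
E
```

```text
time: 2.75
position: [0.484, 0.0188, 0.3075]
tool_rot: [-0.001, -0.026, 1.0, 0.0]
time: 3.0
position: [0.484, 0.0191, 0.293]
tool_rot: [-0.001, -0.026, 1.0, 0.0]
force: [0.3, -0.4, 0.8]
width: 0.012
finger_force: 0.0
3.0 [0.484  0.0191 0.293 ] [-0.9987 -0.0516  0.0022]
```

View pics/s2.png

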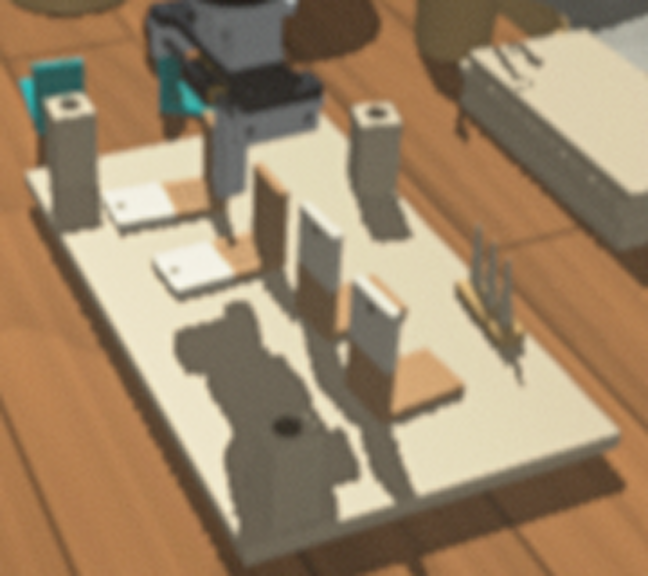

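The finger hangs at (228,160), behind the upturned foot of tile R at (270,215), and is centred on it. I'll approach and begin the slow push.

```bash
python3 -m inch '[[[-0.4,0,0,0,0,0],[-0.4,0,0,0,0,0],[-0.3,0,0,0,0,0],[-0.2,0,0,0,0,0],[-0.1,0,0,0,0,0]]]' | grep -E "pos|force:"
python3 -m inch '[[[-0.11,0,0,0,0,0],[-0.11,0,0,0,0,0],[-0.11,0,0,0,0,0],[-0.11,0,0,0,0,0],[-0.11,0,0,0,0,0]]]' | grep -E "pos|force:"
python3 -m inch '[[[-0.11,0,0,0,0,0],[-0.11,0,0,0,0,0],[-0.11,0,0,0,0,0],[-0.11,0,0,0,0,0],[-0.11,0,0,0,0,0]]]' | grep -E "pos|force:"
python3 -m inch '[[[-0.11,0,0.01,0,0,0],[-0.11,0,0.01,0,0,0],[-0.11,0,0.01,0,0,0],[-0.11,0,0.02,0,0,0],[-0.11,0,0.02,0,0,0]]]' | grep -E "pos|force:"
python3 -m inch '[[[-0.11,0,0.02,0,0,0],[-0.11,0,0.02,0,0,0],[-0.11,0,0.02,0,0,0],[-0.11,0,0.02,0,0,0],[-0.11,0,0.02,0,0,0]]]' | grep -E "pos|force:"
python3 - <<'E'
from h import *
im=cams.get_image("side");cv2.imwrite("pics/s3.png",cv2.resize(im[170:260,200:320],None,fx=5,fy=5,interpolation=cv2.INTER_CUBIC))
E
```

```text
position: [0.4991, 0.0189, 0.2944]
force: [-0.1, 0.1, -0.6]
finger_force: 0.0
position: [0.5039, 0.0192, 0.2936]
force: [0.1, -0.7, -0.7]
finger_force: 0.0
position: [0.5094, 0.0195, 0.2937]
force: [-1.3, 0.0, 0.9]
finger_force: 0.4
position: [0.515, 0.0198, 0.2929]
force: [-1.5, -0.8, 0.2]
finger_force: 0.4
position: [0.5205, 0.0201, 0.292]
force: [-1.5, 0.6, 1.1]
finger_force: 0.3
```

View pics/s3.png

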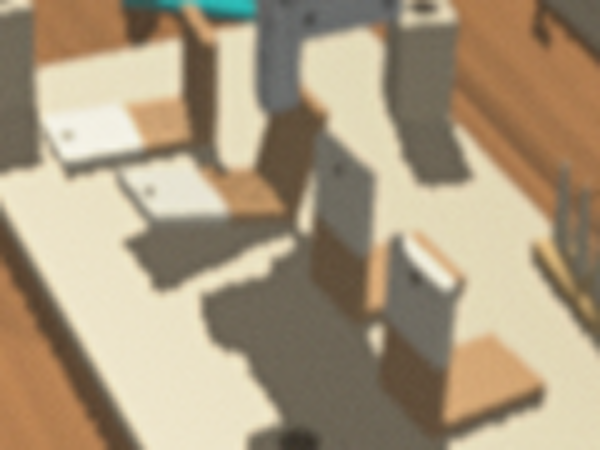

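The tile is tipping about its heel (plate tip raised at (130,180), foot leaning forward at (295,150)), with no visible sliding. I'll continue along the arc.

```bash
python3 -m inch '[[[-0.11,0,0.02,0,0,0],[-0.11,0,0.02,0,0,0],[-0.11,0,0.02,0,0,0],[-0.11,0,0.03,0,0,0],[-0.11,0,0.03,0,0,0]]]' | grep -E "pos|force:"
python3 -m inch '[[[-0.11,0,0.03,0,0,0],[-0.11,0,0.03,0,0,0],[-0.11,0,0.04,0,0,0],[-0.11,0,0.04,0,0,0],[-0.11,0,0.04,0,0,0]]]' | grep -E "pos|force:"
python3 -m inch '[[[-0.10,0,0.05,0,0,0],[-0.10,0,0.05,0,0,0],[-0.10,0,0.05,0,0,0],[-0.10,0,0.05,0,0,0],[-0.10,0,0.05,0,0,0]]]' | grep -E "pos|force:"
python3 -m inch '[[[-0.10,0,0.05,0,0,0],[-0.10,0,0.05,0,0,0],[-0.10,0,0.06,0,0,0],[-0.10,0,0.06,0,0,0],[-0.10,0,0.06,0,0,0]]]' | grep -E "pos|force:"
python3 -m inch '[[[-0.09,0,0.07,0,0,0],[-0.09,0,0.07,0,0,0],[-0.09,0,0.07,0,0,0],[-0.09,0,0.07,0,0,0],[-0.09,0,0.07,0,0,0]]]' | grep -E "pos|force:"
python3 - <<'E'
from h import *
im=cams.get_image("side");cv2.imwrite("pics/s4.png",cv2.resize(im[170:260,200:320],None,fx=5,fy=5,interpolation=cv2.INTER_CUBIC))
E
```

```text
position: [0.526, 0.0204, 0.2907]
force: [-0.3, -0.3, 0.4]
finger_force: 0.3
position: [0.5315, 0.0206, 0.2889]
force: [-0.7, 0.7, 0.7]
finger_force: 0.3
position: [0.5364, 0.0209, 0.2864]
force: [-0.6, 0.6, 0.2]
finger_force: 0.2
position: [0.5414, 0.0211, 0.2836]
force: [-0.8, 0.2, 1.4]
finger_force: 0.2
position: [0.5459, 0.0214, 0.28]
force: [0.2, 0.3, 0.4]
finger_force: 0.2
```

View pics/s4.png

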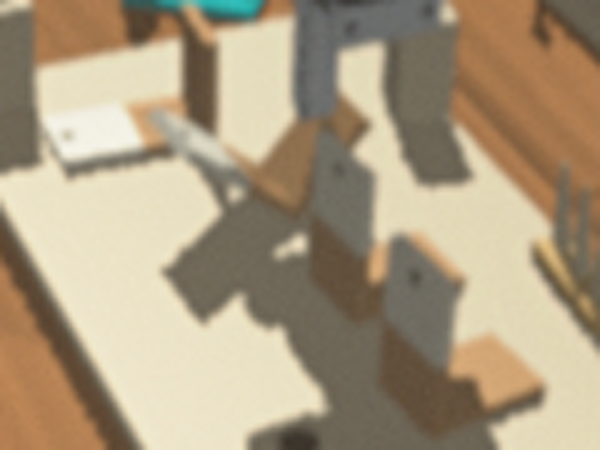

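It's at about 40° and on the arc, with its plate rising at (200,140). I'll keep following through the balance point.

```bash
python3 -m inch '[[[-0.09,0,0.05,0,0,0],[-0.09,0,0.05,0,0,0],[-0.09,0,0.05,0,0,0],[-0.09,0,0.05,0,0,0],[-0.09,0,0.05,0,0,0]]]' | grep -E "pos|force:"
python3 -m inch '[[[-0.08,0,0.07,0,0,0],[-0.08,0,0.07,0,0,0],[-0.08,0,0.07,0,0,0],[-0.08,0,0.07,0,0,0],[-0.08,0,0.07,0,0,0]]]' | grep -E "pos|force:"
python3 -m inch '[[[-0.08,0,0.08,0,0,0],[-0.08,0,0.08,0,0,0],[-0.08,0,0.08,0,0,0],[-0.08,0,0.08,0,0,0],[-0.07,0,0.09,0,0,0]]]' | grep -E "pos|force:"
python3 -m inch '[[[-0.07,0,0.09,0,0,0],[-0.07,0,0.09,0,0,0],[-0.06,0,0.09,0,0,0],[-0.06,0,0.09,0,0,0],[-0.06,0,0.09,0,0,0]]]' | grep -E "pos|force:"
python3 - <<'E'
from h import *
im=cams.get_image("side");cv2.imwrite("pics/s5.png",cv2.resize(im[170:260,200:320],None,fx=5,fy=5,interpolation=cv2.INTER_CUBIC))
E
```

```text
position: [0.5503, 0.0216, 0.2775]
force: [-0.4, 0.1, 0.3]
finger_force: 0.1
position: [0.5544, 0.0218, 0.2741]
force: [0.0, -0.0, -0.1]
finger_force: 0.1
position: [0.5583, 0.022, 0.27]
force: [-0.0, 0.3, 0.5]
finger_force: 0.0
position: [0.5615, 0.0221, 0.2655]
force: [-0.3, -0.0, 0.6]
finger_force: 0.0
```

View pics/s5.png

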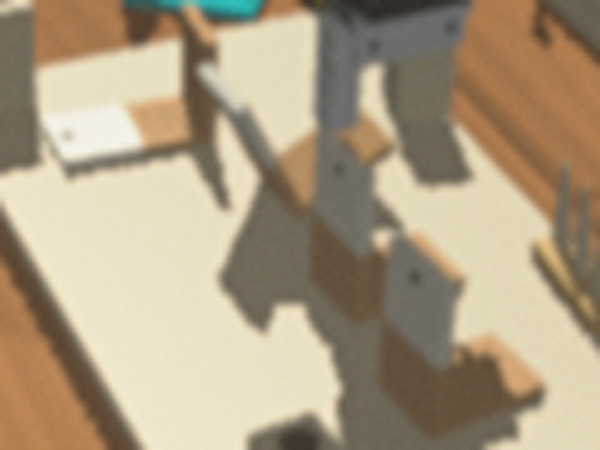

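It's at about 58°, near balance, and the finger force is almost zero. I'll continue gently past it.

```bash
python3 -m inch '[[[-0.06,0,0.08,0,0,0],[-0.06,0,0.08,0,0,0],[-0.05,0,0.08,0,0,0],[-0.05,0,0.08,0,0,0],[-0.05,0,0.08,0,0,0]]]' | grep -E "pos|force:"
python3 -m inch '[[[-0.04,0,0.08,0,0,0],[-0.04,0,0.08,0,0,0],[-0.04,0,0.08,0,0,0],[0,0,0,0,0,0],[0,0,0,0,0,0]]]' | grep -E "pos|force:"
python3 - <<'E'
from h import *
im=cams.get_image("side");cv2.imwrite("pics/s6.png",cv2.resize(im[170:260,200:320],None,fx=5,fy=5,interpolation=cv2.INTER_CUBIC))
m=finder.place_of("side","tile_a")
for r in m:print(round(r["p"],2),np.array(r["centre"]))
E
```

```text
position: [0.5641, 0.0223, 0.2615]
force: [-0.9, 1.4, -0.1]
finger_force: 0.0
position: [0.5653, 0.0224, 0.2591]
force: [-0.5, 0.1, 1.0]
finger_force: 0.0
0.91 [0.5108 0.1084 0.0254]
0.89 [ 0.511  -0.0861  0.0288]
0.71 [ 0.5053 -0.1903  0.031 ]
0.67 [0.2913 0.2364 0.0014]
0.65 [ 0.5436  0.3392 -0.001 ]
0.64 [0.4301 0.3176 0.0005]
0.56 [0.52   0.0136 0.0277]
0.56 [ 0.3114  0.4916 -0.001 ]
0.42 [ 0.4503 -0.4588 -0.0003]
```

View pics/s6.png

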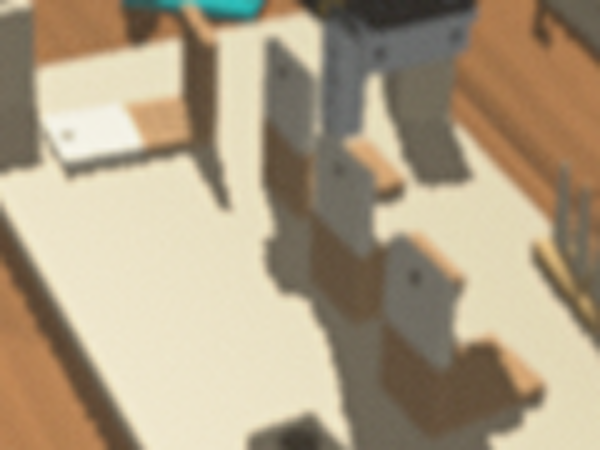

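Tile R now stands upright with its heel at (0.520, 0.014), so it hasn't moved from its place. All ten pictures are used, so I'll work from numbers from here. Next I'll lift clear and go behind tile L's foot.

```bash
python3 -m inch '[[[0,0,-1.5,0,0,0],[0,0,-3,0,0,0],[0,0,-3,0,0,0],[0,0,-3,0,0,0],[0,0,0,0,0,0]]]' | grep -E "pos|force:"
python3 -m inch '[[[2.9,3.15,0,0,0,0],[2.9,3.15,0,0,0,0],[2.9,3.15,0,0,0,0.09],[0,0,0,0,0,0],[0,0,0,0,0,0]]]' | grep -E "pos|force:"
python3 - <<'E'
from h import *
s,R=pose();print(s["time"],s["position"],R[:,0])
cams.get_image("side")
for n in("tile_a","tile_a_toe"):
  for r in finder.place_of("side",n):
    c=np.array(r["centre"])
    if .45<c[0]<.65 and abs(c[1])<.25: print(n,round(r["p"],2),c)
E
```

```text
position: [0.5675, 0.0221, 0.3716]
force: [0.3, -0.7, 0.9]
finger_force: 0.0
position: [0.4746, 0.1112, 0.3636]
force: [0.4, -0.8, 0.2]
finger_force: 0.0
10.8 [0.4746 0.1112 0.3636] [-0.9993  0.0361  0.0007]
tile_a 0.97 [ 0.5028 -0.1862  0.0323]
tile_a 0.75 [0.5213 0.014  0.0283]
tile_a 0.75 [ 0.5087 -0.0891  0.0275]
tile_a 0.63 [0.5135 0.1066 0.0271]
tile_a_toe 0.76 [0.5923 0.0163 0.0282]
tile_a_toe 0.68 [0.6452 0.0791 0.0239]
```

Aligned behind tile L. Now to descend and repeat the same slow arc, checking the finder partway.

```bash
python3 -m inch '[[[0,0,2.5,0,0,0],[0,0,2.5,0,0,0],[0,0,1.5,0,0,0],[0,0,0.5,0,0,0],[0,0,0,0,0,0]]]' | grep -E "pos|force:"
python3 -m inch '[[[-0.4,0,0,0,0,0],[-0.4,0,0,0,0,0],[-0.3,0,0,0,0,0],[-0.2,0,0,0,0,0],[-0.1,0,0,0,0,0]]]' | grep -E "pos|force:"
python3 -m inch '[[[-0.11,0,0,0,0,0],[-0.11,0,0,0,0,0],[-0.11,0,0,0,0,0],[-0.11,0,0,0,0,0],[-0.11,0,0,0,0,0]]]' | grep -E "pos|force:"
python3 -m inch '[[[-0.11,0,0,0,0,0],[-0.11,0,0,0,0,0],[-0.11,0,0,0,0,0],[-0.11,0,0,0,0,0],[-0.11,0,0,0,0,0]]]' | grep -E "pos|force:"
python3 -m inch '[[[-0.11,0,0.01,0,0,0],[-0.11,0,0.01,0,0,0],[-0.11,0,0.01,0,0,0],[-0.11,0,0.02,0,0,0],[-0.11,0,0.02,0,0,0]]]' | grep -E "pos|force:"
python3 -m inch '[[[-0.11,0,0.02,0,0,0],[-0.11,0,0.02,0,0,0],[-0.11,0,0.02,0,0,0],[-0.11,0,0.02,0,0,0],[-0.11,0,0.02,0,0,0]]]' | grep -E "pos|force:"
python3 - <<'E'
from h import *
cams.get_image("side")
for n in("tile_a","tile_a_toe"):
  for r in finder.place_of("side",n):
    c=np.array(r["centre"])
    if .45<c[0]<.65 and 0<c[1]<.25: print(n,round(r["p"],2),c)
E
```

```text
position: [0.4763, 0.109, 0.2926]
force: [0.1, -0.6, -0.7]
finger_force: 0.0
position: [0.4909, 0.1093, 0.295]
force: [-0.3, -0.2, 0.2]
finger_force: 0.0
position: [0.4955, 0.1092, 0.2941]
force: [-1.2, 0.5, 0.8]
finger_force: 0.3
position: [0.5012, 0.1089, 0.2942]
force: [-1.2, -0.0, 0.4]
finger_force: 0.4
position: [0.5067, 0.1087, 0.2935]
force: [-0.5, 0.5, 0.8]
finger_force: 0.4
position: [0.5122, 0.1085, 0.2924]
force: [-1.0, -0.0, 0.4]
finger_force: 0.3
tile_a 0.8 [0.5235 0.0146 0.0307]
tile_a 0.55 [0.5135 0.108  0.0267]
tile_a_toe 0.61 [0.5944 0.0184 0.0286]
```

Contact came at x≈0.495, as expected, and the heel hasn't moved (0.513, 0.108). I'll continue the same arc.

```bash
python3 -m inch '[[[-0.11,0,0.02,0,0,0],[-0.11,0,0.02,0,0,0],[-0.11,0,0.02,0,0,0],[-0.11,0,0.03,0,0,0],[-0.11,0,0.03,0,0,0]]]' | grep -E "pos|force:"
python3 -m inch '[[[-0.11,0,0.03,0,0,0],[-0.11,0,0.03,0,0,0],[-0.11,0,0.04,0,0,0],[-0.11,0,0.04,0,0,0],[-0.11,0,0.04,0,0,0]]]' | grep -E "pos|force:"
python3 -m inch '[[[-0.10,0,0.05,0,0,0],[-0.10,0,0.05,0,0,0],[-0.10,0,0.05,0,0,0],[-0.10,0,0.05,0,0,0],[-0.10,0,0.05,0,0,0]]]' | grep -E "pos|force:"
python3 -m inch '[[[-0.10,0,0.05,0,0,0],[-0.10,0,0.05,0,0,0],[-0.10,0,0.06,0,0,0],[-0.10,0,0.06,0,0,0],[-0.10,0,0.06,0,0,0]]]' | grep -E "pos|force:"
python3 -m inch '[[[-0.09,0,0.07,0,0,0],[-0.09,0,0.07,0,0,0],[-0.09,0,0.07,0,0,0],[-0.09,0,0.07,0,0,0],[-0.09,0,0.07,0,0,0]]]' | grep -E "pos|force:"
python3 -m inch '[[[-0.09,0,0.05,0,0,0],[-0.09,0,0.05,0,0,0],[-0.09,0,0.05,0,0,0],[-0.09,0,0.05,0,0,0],[-0.09,0,0.05,0,0,0]]]' | grep -E "pos|force:"
python3 -m inch '[[[-0.08,0,0.07,0,0,0],[-0.08,0,0.07,0,0,0],[-0.08,0,0.07,0,0,0],[-0.08,0,0.07,0,0,0],[-0.08,0,0.07,0,0,0]]]' | grep -E "pos|force:"
python3 - <<'E'
from h import *
cams.get_image("side")
for n in("tile_a","tile_a_toe"):
  for r in finder.place_of("side",n):
    c=np.array(r["centre"])
    if .45<c[0]<.65 and 0<c[1]<.25: print(n,round(r["p"],2),c)
E
```

```text
position: [0.5177, 0.1083, 0.2912]
force: [-0.8, -0.4, 0.9]
finger_force: 0.3
position: [0.5232, 0.108, 0.2894]
force: [-0.6, -0.3, 0.0]
finger_force: 0.3
position: [0.5282, 0.1079, 0.2869]
force: [-1.0, -0.6, 0.7]
finger_force: 0.2
position: [0.5332, 0.1077, 0.2841]
force: [-1.4, -0.2, -0.1]
finger_force: 0.2
position: [0.5377, 0.1075, 0.2806]
force: [0.1, 0.2, 0.3]
finger_force: 0.2
position: [0.5421, 0.1073, 0.278]
force: [-0.2, -0.1, -0.5]
finger_force: 0.1
position: [0.5461, 0.1071, 0.2746]
force: [0.0, -0.1, -0.3]
finger_force: 0.1
tile_a 0.88 [0.5208 0.0146 0.0312]
tile_a 0.86 [0.5126 0.107  0.027 ]
tile_a_toe 0.58 [0.5946 0.0185 0.0315]
```

```bash
python3 -m inch '[[[-0.08,0,0.08,0,0,0],[-0.08,0,0.08,0,0,0],[-0.08,0,0.08,0,0,0],[-0.08,0,0.08,0,0,0],[-0.07,0,0.09,0,0,0]]]' | grep -E "pos|force:"
python3 -m inch '[[[-0.07,0,0.09,0,0,0],[-0.07,0,0.09,0,0,0],[-0.06,0,0.09,0,0,0],[-0.06,0,0.09,0,0,0],[-0.06,0,0.09,0,0,0]]]' | grep -E "pos|force:"
python3 -m inch '[[[-0.06,0,0.08,0,0,0],[-0.06,0,0.08,0,0,0],[-0.05,0,0.08,0,0,0],[-0.05,0,0.08,0,0,0],[-0.05,0,0.08,0,0,0]]]' | grep -E "pos|force:"
python3 -m inch '[[[-0.04,0,0.08,0,0,0],[-0.04,0,0.08,0,0,0],[-0.04,0,0.08,0,0,0],[0,0,0,0,0,0],[0,0,0,0,0,0]]]' | grep -E "pos|force:"
python3 - <<'E'
from h import *
for c_ in("side","top"):
 cams.get_image(c_)
 for n in("tile_a","tile_a_toe"):
  for r in finder.place_of(c_,n):
    c=np.array(r["centre"])
    if .45<c[0]<.65 and -.02<c[1]<.25: print(n,round(r["p"],2),c)
 m=[r for r in finder.cut_out(c_,"tile_a")]
 for r in m:
    v,u=np.nonzero(r["region"]);print(c_,round(r["p"],2),u.min(),u.max(),v.min(),v.max(),len(u))
E
```

```text
position: [0.5501, 0.107, 0.2705]
force: [0.1, -1.0, -1.0]
finger_force: 0.0
position: [0.5532, 0.1069, 0.2659]
force: [0.3, -0.4, -1.1]
finger_force: 0.0
position: [0.5559, 0.1067, 0.262]
force: [0.4, -0.4, -0.2]
finger_force: 0.0
position: [0.557, 0.1067, 0.2596]
force: [-0.6, -0.4, 0.2]
finger_force: 0.0
tile_a 0.94 [0.5215 0.0153 0.0307]
tile_a 0.73 [0.5865 0.1074 0.0289]
tile_a 0.53 [0.5164 0.1109 0.0258]
tile_a_toe 0.81 [0.5906 0.021  0.029 ]
side 0.96 252 279 178 211 362
side 0.87 276 308 216 257 775
side 0.85 261 292 196 234 518
side 0.8 144 166 140 172 452
side 0.73 224 250 147 173 253
side 0.73 188 202 156 172 148
side 0.64 239 251 165 197 271
side 0.53 155 172 175 196 333
tile_a 0.72 [0.5196 0.0135 0.0321]
tile_a_toe 0.65 [0.5937 0.0217 0.0329]
top 0.91 84 124 242 261 639
top 0.88 118 153 203 221 571
top 0.86 304 327 163 187 405
top 0.81 241 257 158 182 305
top 0.79 272 293 162 187 427
top 0.63 137 170 148 179 509
top 0.57 145 175 245 265 507
```

Lift straight up, move back out of the cameras' line of sight, and check.

```bash
python3 -m inch '[[[0,0,-1.5,0,0,0],[0,0,-3,0,0,0],[0,0,-3,0,0,0],[0,0,-3,0,0,0],[0,0,-3,0,0,0]]]' | grep -E "pos|force:"
python3 -m inch '[[[3.5,2,0,0,0,0],[3.5,2,0,0,0,0],[3.5,2,0,0,0,0],[3.5,2,0,0,0,0],[2,3,0,0,0,0]]]' | grep -E "pos|force:"
python3 -m inch '[[[1,3.5,0,0,0,0],[0.5,3.5,0,0,0,0],[0.5,3.5,0,0,0,0],[0,3.5,0,0,0,0],[0,3.5,0,0,0,0]]]' | grep -E "pos|force:"
python3 -m inch '[[[0,3.5,0,0,0,0],[0,3.5,0,0,0,0],[0,3.5,0,0,0,0],[0,3.5,0,0,0,0],[0,0,0,0,0,0]]]' | grep -E "pos|force:"
python3 - <<'E'
from h import *
print(sensors.get_state()["time"])
a=cv2.imread("pics/top0.png")
for c_ in("side","top"):
 im=cams.get_image(c_)
 for n in("tile_a","tile_a_toe","post_left","cone_pat"):
  for r in finder.place_of(c_,n):
    c=np.array(r["centre"])
    if .35<c[0]<.75 and -.25<c[1]<.25: print(c_,n,round(r["p"],2),c)
 for r in finder.cut_out(c_,"tile_a"):
    v,u=np.nonzero(r["region"])
    if c_=="top" and v.mean()<225 and u.mean()>195:
        w=np.median(im[v,u],axis=0);bb=cv2.minAreaRect(np.c_[u,v].astype(np.float32));print(round(r["p"],2),u.min(),u.max(),v.min(),v.max(),len(u),w,bb)
E
```

```text
position: [0.5568, 0.1067, 0.3959]
force: [0.1, -0.2, -0.3]
finger_force: 0.0
position: [0.3984, 0.2228, 0.3943]
force: [0.5, 1.4, 0.9]
finger_force: 0.0
position: [0.3877, 0.4004, 0.3949]
force: [0.5, -0.3, 0.4]
finger_force: 0.0
position: [0.3932, 0.5432, 0.3931]
force: [-0.2, -0.5, -0.9]
finger_force: 0.0
20.4
side tile_a 0.81 [ 0.502  -0.1908  0.0307]
side tile_a 0.76 [ 0.51   -0.085   0.0291]
side tile_a 0.73 [0.512  0.1056 0.0252]
side tile_a 0.61 [0.5206 0.0136 0.0288]
side post_left 0.91 [0.3981 0.1864 0.0295]
side cone_pat 0.86 [ 0.6446 -0.1287  0.0289]
side cone_pat 0.38 [0.6494 0.0772 0.0247]
top tile_a 0.82 [0.5098 0.1078 0.0294]
top tile_a 0.75 [0.5212 0.0135 0.031 ]
top tile_a 0.74 [ 0.5082 -0.0928  0.031 ]
top tile_a 0.63 [ 0.506  -0.1894  0.0345]
top tile_a_toe 0.86 [0.5975 0.0198 0.0281]
top tile_a_toe 0.72 [ 0.5066 -0.1902  0.0316]
top post_left 0.62 [0.4034 0.1844 0.0313]
top post_left 0.61 [ 0.6446 -0.1314  0.0336]
top cone_pat 0.48 [ 0.646  -0.133   0.0285]
0.84 240 257 158 182 406 [ 98. 138. 180.] ((248.5, 170.0), (24.0, 17.0), 90.0)
0.82 208 227 161 186 438 [ 99. 138. 180.] ((217.51551818847656, 173.26773071289062), (18.625320434570312, 24.545513153076172), 3.814074993133545)
0.62 304 327 164 188 409 [ 98. 137. 180.] ((315.760009765625, 175.3199920654297), (24.0416316986084, 21.21320343017578), 81.8698959350586)
0.57 272 293 162 186 393 [ 98. 137. 180.] ((282.1294250488281, 173.5823516845703), (24.62160873413086, 18.872953414916992), 77.47119140625)
```

In the top view, all four tiles now have the same standing outline. Their heels are in the original row positions, and the left post and the cones are where they were.

```bash
python3 -c "from cell import robot;print(robot.close_job())"
```

```text
the job is handed in; nothing more can be done
None
```

Both toppled tiles are standing on their feet again, in their own places and facing the same way as the others. I pushed each over slowly by its foot with light contact forces and handed the job in at about 20 s; the left tile's final stance was checked from finder and outline measurements, not a picture.

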